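# Slide a shelf board out to the gauge and hold it

## Robot

A 6-joint arm with a two-finger parallel gripper is mounted at the origin on a cart in front of the work surface, level with it; the furniture and walls round the work are solid. World frame = base frame: x ahead of the robot, y to its left, z up, the work surface at z = 0. Lengths are in m, angles in rad, forces in N, time in s.
With the tool pointing down it reaches from about 0.35 to 0.775 m from the base axis. Payload 7.3 kg.
Tool frame: the origin (TCP) lies between the finger pads; the fingertips stand 8 mm ahead of it and the grasp point (between the pads) lies 11 mm behind it (robot.nose_length is the distance from the TCP to the fingertips, in m); z points along the fingers, y is the line along which they close (so a half turn about z gives the same grasp; the last joint's range is limited). The gripper opens to 92 mm and grips with 3 to 60 N. Pads are 19 mm wide; open, the fingers measure 130 mm over their backs; the gripper's body (75 mm by 190 mm) begins 47 mm behind the grasp point.
Start: joints at [-1.472, 0.342, 1.524, -0, 1.275, -0.146], TCP at [0.127, -0.509, 0.235] pointing down, gripper open.
Joint ranges: [-2.53, 2.53], [-0.77, 2.02], [0.04, 2.7], [-1, 4.14], [0.28, 2.66], [-3.11, 3.11]. Speed limits (rad/s): [2.57, 2.57, 3.14, 3.14, 3.14, 3.14].

## Interface

Orientations are given as [roll, pitch, yaw] about the fixed x, y, z axes, in that order (R = Rz(yaw) Ry(pitch) Rx(roll)).
In Python, from cell import robot gives the robot as it stands. The module is installed in compiled form; this text tells all that it offers.
- The arm moves only by the shell command python3 -m jog 'ROWS' [FORCE]. ROWS is JSON, a list that holds one entry, the list of rows, each a list of 5 numbers: the gripper's target within -1 to 1 (fully open at 1, half-way at 0, shut at -1), then the shift along the tool's x, y, z in m, then the turn about the tool's z in rad. A call has 1 to 5 rows; each row is the pose to reach, as a shift and turn from the pose commanded when the call began, along the tool's axes at that moment; what a row does not reach only later rows make up. A row lasts 1/12 s, in which the tool goes at most 41.7 mm and 7.16 degrees, less where a joint would pass 70% of its speed; a pose out of reach is approached as far as the arm can. A call with a gripper value outside its range is refused whole. The fingers move at their own pace and stop on an object; FORCE is the grip in N (left out, the last holds). Time passes only in rows, so rows that repeat a pose let the fingers close. It gives the time, the measured TCP pose, the force, the opening and the grip force at its end, in the units of the state.
- robot.observe(): the state, without advancing time (a new reading comes with each control period).
- robot.read_camera(name): name is "scene" or "top" or "wrist"; returns the picture (420x560x3 uint8, red, green, blue); there is no depth.
- robot.camera_model(name): a dict with "camera_matrix" (3x3 intrinsics, pixels), "dist_coeffs" ([k1, k2, p1, p2, k3] as OpenCV has them; the pictures are not rectified), "position" and "attitude" of the camera in the world; the wrist camera has in their place "mount" (4x4, takes a point from camera to tool coordinates, whose origin is the TCP and whose axes are the flange's). Camera axes: x right, y down, z forward; pixel columns grow to the right and rows downward; lengths in m; the calibration is good to about 2 mm. A picture is of the moment at which its call begins: read the wrist's pose just before it. camera_model takes no time and is no camera call.
- robot.hand_in(): hands the job in; it is judged then, once.
The state is a dict: "time": time; "qpos": joint angles; "qvel": joint speeds; "joint_efforts": joint torques, N m; "tool_pos": TCP position; "tool_rot": TCP orientation; "contact_force": force on the tool from outside, world axes, zero at the start; "torque": the same for the moment, N m; "opening": finger opening in m; "grip_force": force on a finger pad.
Only numpy, scipy, OpenCV 4.12 (cv2) and the standard library are available. Lean on these libraries where they do the work, as an engineer would, in place of code of your own. Each camera call takes 0.05 s, during which the arm holds its last target. There are 200 camera calls.

## Task

The heavy-ended shelf board on the wooden rest is wanted for drilling: keeping it lying on the rest, slide it straight out over the right-hand end of the rest until its outer end is level with the red pointer of the gauge. At that overhang it would tip by itself, so finish while still holding it with the gripper, flat on the rest and still; never let it tip or lift off the rest, and leave the mug and the closed carton where they are.

Things in the scene. Friction and masses are not known exactly. Their poses are not given: they have to be found in the camera images.
- rest: wooden work rest bolted to the bench: slab 90 mm wide, 300 mm long on two cross feet 130 mm wide. Origin under its centre at bench height, z up, y along its length; its flat top is 80 mm above the origin. The board goes out over its -y end (robot's right), 150 mm from the origin. It cannot move.
- cleat (a point): centre of the blue-painted wooden cleat screwed across the top of the board near its inner (+y) end: 56 mm wide across the board, 22 mm thick along it, 50 mm tall. The board's top face is 25 mm below this point, its underside 43 mm below. Axes: y along the board toward its inner end, z up. Best pinched from above across its 22 mm thickness (fingers closing along y).
- board_end (a point): the board's outer end face (outer face of the metal angle screwed there), mid width, 9 mm above the board's underside. Axes as for the cleat; it lies 320 mm from the cleat's centre toward -y and 34 mm lower.
- board: loose plywood board, 60 mm wide, 340 mm long, 18 mm thick, about 0.6 kg, lying along the rest. The metal angle at its outer (-y) end stands 35 mm above its top and makes that end heavy: it balances about 124 mm from that end; with more than that hanging out it tips unless held. Origin: centre of the underside; y toward the inner end, where the cleat is (centre 20 mm from that end).
- pointer (a point): tip of the red pointer (6 mm thick along y) of the length gauge, 120 mm above the bench, about 20 mm beside the board's edge, on the side away from the robot. Axes parallel to the rest's (outward is -y). The board's outer end face shall come level with it, 148 to 200 mm beyond the rest's end. The gauge is fixed: 60 mm square foot, 12 mm post 149 mm high, 55 mm from the tip.
- mug_a: white mug, 81 mm across and 61 mm high, bystander behind the rest; origin under its centre
- nut_box: closed brown carton of nuts, 71x117x44 mm, bystander behind the rest; origin under its centre
There are look-alikes about, which are no part of the job. Leave any green or pink look-alike of the part that bears pointer alone.

How it is judged:
At the end, for the whole second after the job is handed in: Outer end face within 7 mm of the red pointer along the rest; board flat and resting on the rest (tilt under 0.05 rad, raised under 6 mm), straight (within 0.14 rad, end within 30 mm of the centre line), still, and held by the fingers (over 1 N) (y of board_end in the frame of pointer between -0.007 and 0.007 m and x of board_end in the frame of rest between -0.03 and 0.03 m and angle between the y axis of cleat and the y axis of rest, either way round below 0.14 rad and angle between cleat's own z axis and vertical below 0.05 rad and z of board in the frame of rest below 0.086 m and contact force between board and rest above 0.3 N and contact force between the fingers and board above 1 N and linear speed of board below 0.02 m/s); the arm keeps its last pose, push and grip.
It fails at once if the board tips (angle between cleat's own z axis and vertical above 0.2 rad).
It fails at once if the board is lifted over 10 mm off the rest (z of board in the frame of rest above 0.09 m).
It fails at once if the mug or the carton is displaced by more than 30 mm (distance of any of mug_a, nut_box from where it was at the start of the episode above 0.03 m).
It also fails if it takes over 38 s, if anything falls off the work surface, if the arm or the gripper's body presses on something with over 40 N, if the wrist force passes 120 N, or if a joint passes its speed limit or range.

## Working session

There is one attempt and no reset: what is moved stays moved. The work goes in short steps, Python scripts to look and compute and a shell command to move; the robot and the scene stay as the last step left them, time stands still between calls to the robot, and variables do not carry over. Pictures are saved under pics/ and viewed, at most 10 in all, crops included, and the job is handed in when it is done.

```bash
mkdir -p pics
python3 - <<'E'
from cell import robot
import cv2
s=robot.observe();print(s['time'],s['tool_pos'],s['tool_rot'],s['opening'])
for n in("scene","top"):
    cv2.imwrite(f"pics/{n}0.png",cv2.cvtColor(robot.read_camera(n),cv2.COLOR_RGB2BGR)); print(robot.camera_model(n))
print(robot.camera_model("wrist"))
E
```

```text
0.0 [ 0.12720596 -0.50893284  0.23402994] [-3.14002088e+00 -2.19401777e-04  2.44765022e-01] 0.09129537323318625
{'camera_matrix': array([[477.79010369,   0.        , 279.02596715],
       [  0.        , 477.79010369, 207.17893866],
       [  0.        ,   0.        ,   1.        ]]), 'dist_coeffs': array([-0.16796444,  0.        ,  0.        ,  0.        ,  0.        ]), 'position': array([-0.04378656,  0.58111463,  0.78909701]), 'attitude': array([-2.2146002 ,  0.02186739, -2.2985268 ])}
{'camera_matrix': array([[407.48998839,   0.        , 282.52726526],
       [  0.        , 407.48998839, 211.69155467],
       [  0.        ,   0.        ,   1.        ]]), 'dist_coeffs': array([-0.10836541,  0.        ,  0.        ,  0.        ,  0.        ]), 'position': array([ 0.50104565, -0.02241855,  1.2243976 ]), 'attitude': array([-3.01730925,  0.01658584, -1.56449637])}
{'camera_matrix': array([[329.42770006,   0.        , 281.32490688],
       [  0.        , 329.42770006, 213.42099581],
       [  0.        ,   0.        ,   1.        ]]), 'dist_coeffs': array([-0.04780458,  0.        ,  0.        ,  0.        ,  0.        ]), 'mount': array([[ 6.88638618e-04, -9.62865506e-01, -2.69980636e-01,
         7.26591879e-02],
       [ 9.99999574e-01,  8.28929829e-04, -4.05620253e-04,
        -8.02835609e-04],
       [ 6.14352753e-04, -2.69980242e-01,  9.62865666e-01,
        -1.50884158e-01],
       [ 0.00000000e+00,  0.00000000e+00,  0.00000000e+00,
         1.00000000e+00]])}
```

View pics/scene0.png

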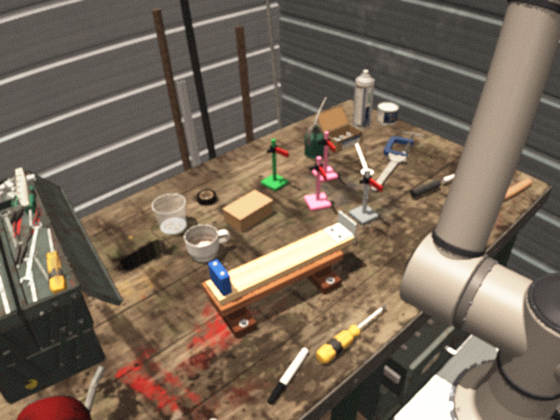

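View pics/top0.png

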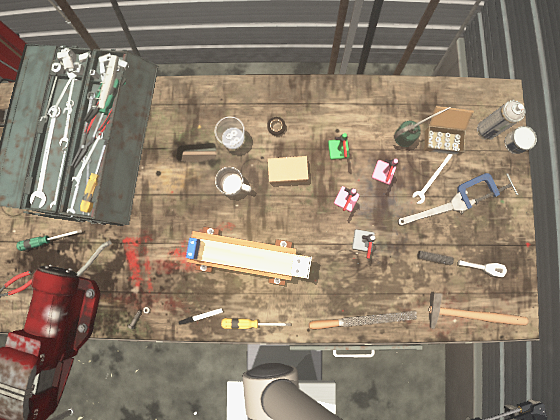

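The scene view shows the board with its blue cleat at about (218,277). The top view puts the cleat at (193,248) and the metal end at (303,266). There are four gauges in the top view: green (340,150), pink (385,170), pink (347,198) and grey (364,243). The grey one fits, because it is neither green nor pink and stands just beyond the board's end on the far side. I'll confirm with one enlarged crop.

Run:
```python
import cv2,numpy as np
t=cv2.imread("pics/top0.png");s=cv2.imread("pics/scene0.png")
a=cv2.resize(t[220:290,180:380],None,fx=4,fy=4,interpolation=cv2.INTER_CUBIC)
b=cv2.resize(s[160:230,300:400],None,fx=4,fy=4,interpolation=cv2.INTER_CUBIC)
c=cv2.resize(s[240:310,190:290],None,fx=4,fy=4,interpolation=cv2.INTER_CUBIC)
cv2.imwrite("pics/crop0.png",np.vstack([a,np.hstack([b,c])]))
```

```text
(no output)
```

View pics/crop0.png

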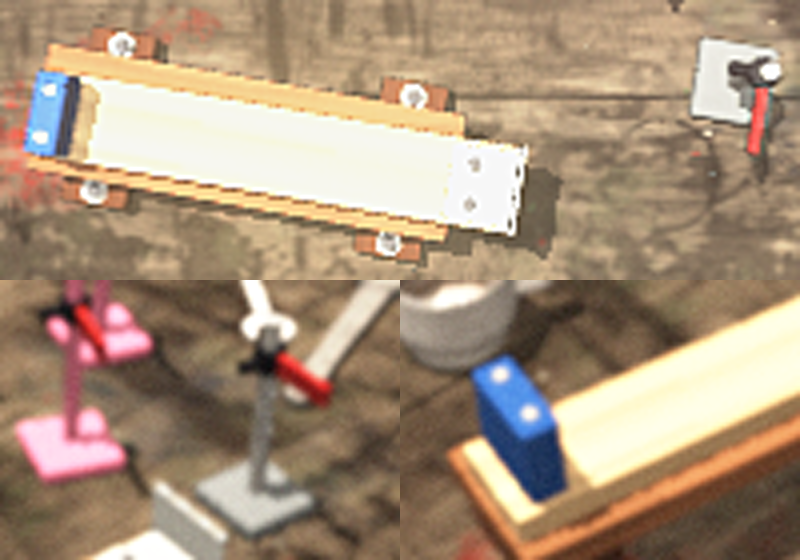

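The grey gauge has a red tip at crop (753,152), which is top pixel (368,257.6) and scene pixel (380,187). The cleat's top centre is at top pixel (191.4,248).

```bash
cat > h.py <<'E'
import numpy as np,cv2
from cell import robot
from scipy.spatial.transform import Rotation as R
def pose(n):
    m=robot.camera_model(n)
    if 'mount' in m:
        s=robot.observe();T=np.eye(4);T[:3,:3]=R.from_euler('xyz',s['tool_rot']).as_matrix();T[:3,3]=s['tool_pos'];T=T@m['mount'];return m,T[:3,3],T[:3,:3]
    return m,np.array(m['position']),R.from_euler('xyz',m['attitude']).as_matrix()
def ray(n,u,v,P=None):
    m,p,r=P or pose(n)
    q=cv2.undistortPoints(np.array([[[u,v]]],float),m['camera_matrix'],m['dist_coeffs'])[0,0]
    return p,r@np.array([*q,1])
def atz(n,u,v,z,P=None):
    p,d=ray(n,u,v,P);return p+d*(z-p[2])/d[2]
E
python3 - <<'E'
from h import *
np.set_printoptions(precision=4,suppress=True)
f=lambda x,y,z:atz("top",180+x/4-.4,220+y/4-.4,z)
for nm,x,y,z in[("cleat",47,114,.148),("c1",38,72,.148),("c2",25,153,.148),("end",520,191,.133),("tip",753,152,.122),("rA",48,45,.08),("rB",465,115,.08),("rC",27,168,.08),("rD",445,240,.08)]:print(nm,f(x,y,z))
print("tip scene",atz("scene",380.1,187.1,.12))
print("cleat scene",atz("scene",190+115/4-.4,240+115/4-.4,.148))
a=f(48,45,.08)-f(465,115,.08);b=f(27,168,.08)-f(445,240,.08);c=f(47,114,.148)-f(520,191,.133)
for v in(a,b,c):print("dir yaw of y axis from +y",np.arctan2(-v[0],v[1]),np.linalg.norm(v[:2]))
E
```

```text
cleat [0.5368 0.2382 0.148 ]
c1 [0.5647 0.2451 0.148 ]
c2 [0.5108 0.2523 0.148 ]
end [ 0.4885 -0.0764  0.133 ]
tip [ 0.5149 -0.2341  0.122 ]
rA [0.588  0.2555 0.08  ]
rB [ 0.5406 -0.0405  0.08  ]
rC [0.5009 0.2679 0.08  ]
rD [ 0.4537 -0.0269  0.08  ]
tip scene [ 0.5219 -0.238   0.12  ]
cleat scene [0.5373 0.2389 0.148 ]
dir yaw of y axis from +y -0.158675146736947 0.2997189773866523
dir yaw of y axis from +y -0.15867402662909777 0.29850625148532445
dir yaw of y axis from +y -0.15234402519102602 0.31824608627219725
```

Everything agrees with the sizes given: the rest measures 0.299 m long and cleat to end 0.318 m. Rest yaw is about -0.158, the travel needed is about 0.153 m, and the overhang at the pointer comes to about 0.197 m. Next I move towards the cleat.

```bash
python3 -m jog '[[[1,0.04,0,0,0.1],[1,0.08,0,0,0.2],[1,0.12,0,0,0.3],[1,0.16,0,0,0.4],[1,0.2,0,0,0.402]]]'; python3 -m jog '[[[1,0.006,-0.038,0,0],[1,0.012,-0.076,0,0],[1,0.018,-0.114,0,0],[1,0.024,-0.152,0,0],[1,0.03,-0.19,0,0]]]'
```

```text
time: 0.52
tool_pos: [0.3228, -0.46, 0.2344]
tool_rot: [-3.141, 0.0, -0.163]
contact_force: [0.3, -1.6, 0.4]
opening: 0.0917
grip_force: 0.0
time: 0.93
tool_pos: [0.3808, -0.2759, 0.2343]
tool_rot: [-3.141, 0.001, -0.157]
contact_force: [1.0, -0.3, 0.8]
opening: 0.0917
grip_force: 0.0
```

```bash
python3 -m jog '[[[1,0.006,-0.038,0,0],[1,0.012,-0.076,0,0],[1,0.018,-0.114,0,0],[1,0.024,-0.152,0,0],[1,0.03,-0.19,0,0]]]'; python3 -m jog '[[[1,0.006,-0.038,0,0],[1,0.012,-0.076,0,0],[1,0.018,-0.114,0,0],[1,0.024,-0.152,0,0],[1,0.03,-0.19,0,0]]]'; python3 -m jog '[[[1,0.004,-0.04,0,0],[1,0.008,-0.08,0,0],[1,0.012,-0.12,0,0],[1,0.014,-0.152,0,0],[1,0.014,-0.152,0,0]]]'
python3 - <<'E'
from h import *
np.set_printoptions(precision=4,suppress=True)
m,p,r=pose("wrist");im=robot.read_camera("wrist")
cv2.imwrite("pics/w1.png",cv2.cvtColor(im,cv2.COLOR_RGB2BGR));np.savez("w1.npz",p=p,r=r)
s=robot.observe();print(s['tool_pos'],s['tool_rot'])
# where do the expected points project
for P in([.5368,.2382,.148],):print(cv2.projectPoints(r.T@(np.array(P)-p),np.zeros(3),np.zeros(3),m['camera_matrix'],m['dist_coeffs'])[0].ravel())
E
```

```text
time: 1.35
tool_pos: [0.44, -0.093, 0.2346]
tool_rot: [3.142, 0.0, -0.157]
contact_force: [1.5, -1.0, 0.0]
opening: 0.0917
grip_force: 0.0
time: 1.77
tool_pos: [0.4994, 0.09, 0.2344]
tool_rot: [3.141, 0.001, -0.157]
contact_force: [0.8, -0.1, -0.0]
opening: 0.0915
grip_force: 0.0
time: 2.18
tool_pos: [0.5371, 0.2414, 0.2336]
tool_rot: [-3.14, 0.001, -0.152]
contact_force: [-1.0, -0.7, 0.3]
opening: 0.0916
grip_force: 0.0
[0.5367 0.2387 0.2335] [ 3.1413  0.0013 -0.1531]
[286.8508 220.7665]
```

View pics/w1.png

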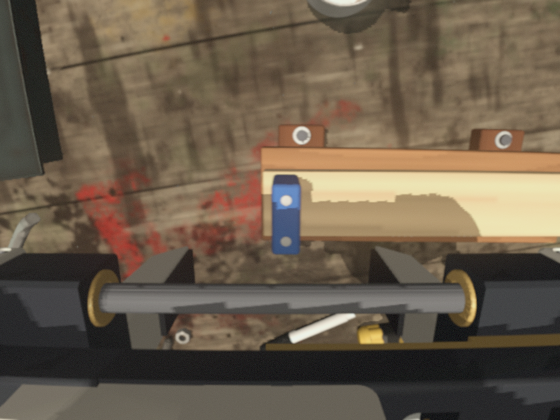

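The wrist view has the cleat top centred at (286,220), against a prediction of (286.9,220.8), and it sits square between the fingers. I descend 0.117 m and close on it.

```bash
python3 -m jog '[[[1,0,0,0.03,0],[1,0,0,0.06,0],[1,0,0,0.09,0],[1,0,0,0.11,0],[1,0,0,0.117,0]]]'; python3 -m jog '[[[-1,0,0,0,0],[-1,0,0,0,0],[-1,0,0,0,0],[-1,0,0,0,0],[-1,0,0,0,0]]]' 25;  python3 -m jog '[[[-1,0,0,0,0],[-1,0,0,0,0],[-1,0,0,0,0],[-1,0,0,0,0],[-1,0,0,0,0]]]'
```

```text
time: 2.65
tool_pos: [0.5349, 0.2341, 0.1141]
tool_rot: [3.138, 0.006, -0.158]
contact_force: [-0.8, -0.4, 0.2]
opening: 0.0919
grip_force: 0.0
time: 3.07
tool_pos: [0.5377, 0.236, 0.119]
tool_rot: [-3.141, -0.002, -0.157]
contact_force: [-0.8, -0.4, 0.2]
opening: 0.0632
grip_force: 0.0
time: 3.48
tool_pos: [0.537, 0.2359, 0.1177]
tool_rot: [3.141, 0.0, -0.157]
contact_force: [-0.1, -0.1, -0.0]
opening: 0.0296
grip_force: 0.0
```

```bash
python3 -m jog '[[[-1,0,0,0,0],[-1,0,0,0,0],[-1,0,0,0,0],[-1,0,0,0,0],[-1,0,0,0,0]]]' 40;  python3 -m jog '[[[-1,0,0,0,0],[-1,0,0,0,0],[-1,0,0,0,0],[-1,0,0,0,0],[-1,0,0,0,0]]]'
```

```text
time: 3.9
tool_pos: [0.5371, 0.2362, 0.1177]
tool_rot: [-3.141, -0.0, -0.157]
contact_force: [0.9, 2.7, -1.2]
opening: 0.0218
grip_force: 40.0
time: 4.32
tool_pos: [0.5371, 0.2359, 0.1177]
tool_rot: [3.142, -0.0, -0.157]
contact_force: [1.3, 3.8, -0.9]
opening: 0.0219
grip_force: 40.0
```

Gripped at 21.9 mm opening and 40 N. I start sliding outward along tool +y with a slight downward press.

```bash
python3 -m jog '[[[-1,0,0,0.001,0],[-1,0,0.004,0.001,0],[-1,0,0.010,0.001,0],[-1,0,0.016,0.001,0],[-1,0,0.02,0.001,0]]]' 55; python3 -m jog '[[[-1,0,0.008,0,0],[-1,0,0.016,0,0],[-1,0,0.024,0,0],[-1,0,0.032,0,0],[-1,0,0.04,0,0]]]'
```

```text
time: 4.73
tool_pos: [0.5344, 0.2165, 0.1176]
tool_rot: [-3.14, -0.002, -0.157]
contact_force: [1.2, 6.7, 3.4]
opening: 0.0215
grip_force: 55.0
time: 5.15
tool_pos: [0.5282, 0.177, 0.1177]
tool_rot: [-3.14, -0.002, -0.157]
contact_force: [1.3, 6.6, 4.7]
opening: 0.0217
grip_force: 55.0
```

```bash
python3 -m jog '[[[-1,0,0.008,0.001,0],[-1,0,0.016,0.001,0],[-1,0,0.024,0.001,0],[-1,0,0.032,0.001,0],[-1,0,0.04,0.001,0]]]'; python3 -m jog '[[[-1,0,0.006,0.0,0],[-1,0,0.012,0,0],[-1,0,0.017,0,0],[-1,0,0.02,0,0],[-1,0,0.02,0,0]]]'
python3 - <<'E'
from h import *
for n in("top","scene"):
    cv2.imwrite(f"pics/{n}2.png",cv2.cvtColor(robot.read_camera(n),cv2.COLOR_RGB2BGR))
t=cv2.imread("pics/top2.png");s=cv2.imread("pics/scene2.png")
a=cv2.resize(t[225:295,320:390],None,fx=6,fy=6,interpolation=cv2.INTER_CUBIC)
b=cv2.resize(s[165:225,325:385],None,fx=6,fy=6,interpolation=cv2.INTER_CUBIC)
b=cv2.copyMakeBorder(b,0,60,0,0,cv2.BORDER_CONSTANT)
cv2.imwrite("pics/crop2.png",np.hstack([a,b]))
E
```

```text
time: 5.57
tool_pos: [0.5227, 0.1382, 0.1177]
tool_rot: [-3.139, -0.004, -0.158]
contact_force: [0.4, 10.2, 9.4]
opening: 0.0216
grip_force: 55.0
time: 5.98
tool_pos: [0.5195, 0.1179, 0.1176]
tool_rot: [-3.139, -0.004, -0.158]
contact_force: [0.8, 6.6, 10.3]
opening: 0.0212
grip_force: 55.0
```

View pics/crop2.png

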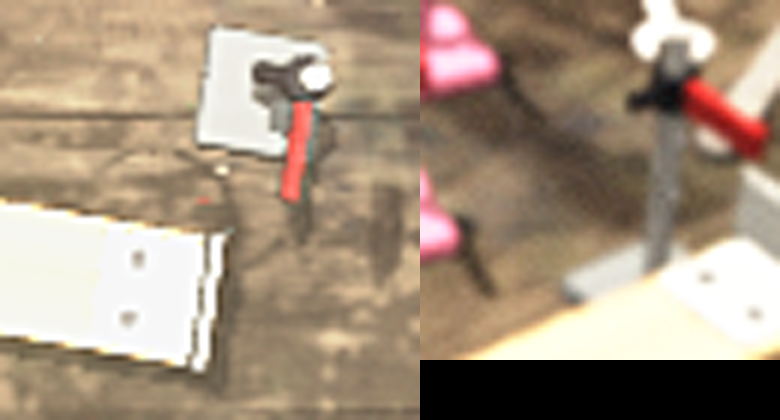

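The top crop shows the outer top edge of the metal angle running from (229,234) to (206,370), with the red tip end at (290,199). The board is straight and still short of the pointer.

Run:
```python
from h import *
np.set_printoptions(precision=4,suppress=True)
f=lambda x,y,z:atz("top",320+(x+.5)/6-.5,225+(y+.5)/6-.5,z)
y=np.array([np.sin(.158),np.cos(.158),0])
e=f(217.5,302,.133);t=f(290,199,.122);print(e,t,"remaining",(e-t)@y, "from near corner",(f(229,234,.133)-t)@y)
```

```text
[ 0.4689 -0.1993  0.133 ] [ 0.5145 -0.2343  0.122 ] remaining 0.027389165379761795 from near corner 0.026737223393272034
```

```bash
python3 -m jog '[[[-1,0,0.007,0.0,0],[-1,0,0.014,0,0],[-1,0,0.021,0,0],[-1,0,0.026,0,0],[-1,0,0.028,0,0]]]';python3 -m jog '[[[-1,0,0,0,0],[-1,0,0,0,0],[-1,0,0,0,0]]]'
python3 - <<'E'
from h import *
for n in("top","scene"):
    cv2.imwrite(f"pics/{n}3.png",cv2.cvtColor(robot.read_camera(n),cv2.COLOR_RGB2BGR))
t=cv2.imread("pics/top3.png");s=cv2.imread("pics/scene3.png")
a=cv2.resize(t[240:290,340:390],None,fx=8,fy=8,interpolation=cv2.INTER_CUBIC)
b=cv2.resize(s[170:220,360:410],None,fx=8,fy=8,interpolation=cv2.INTER_CUBIC)
cv2.imwrite("pics/crop3.png",np.hstack([a,b]))
E
```

```text
time: 6.5
tool_pos: [0.5153, 0.0906, 0.1178]
tool_rot: [-3.139, -0.004, -0.158]
contact_force: [2.4, 10.0, 11.7]
opening: 0.0216
grip_force: 55.0
time: 6.75
tool_pos: [0.5152, 0.0904, 0.1177]
tool_rot: [-3.14, -0.004, -0.158]
contact_force: [2.2, 6.8, 11.3]
opening: 0.0217
grip_force: 55.0
```

View pics/crop3.png

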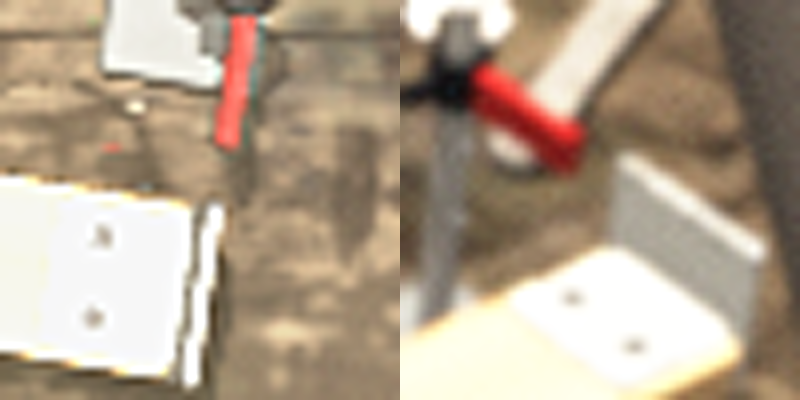

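The end edge (223,205)–(198,388), extended, meets the red tip at about (230,148). The tip's centre is at (228,148).

Run:
```python
from h import *
np.set_printoptions(precision=4,suppress=True)
T=lambda x,y:(340+(x+.5)/8-.5,240+(y+.5)/8-.5)
S=lambda x,y:(360+(x-400+.5)/8-.5,170+(y+.5)/8-.5)
y=np.array([np.sin(.158),np.cos(.158),0])
tip=atz("top",*T(228,147),.122);e=atz("top",*T(210.5,296.5),.133);print("top",tip,e,(e-tip)@y)
ts=atz("scene",*S(575,148),.12);es=(atz("scene",*S(632,152),.133)+atz("scene",*S(766,243),.133))/2;print("scene",ts,es,(es-ts)@y)
def tri(a,b):
    p,d=ray("top",*a);q,g=ray("scene",*b);k=np.linalg.lstsq(np.c_[d,-g],q-p,rcond=None)[0];u,v=p+d*k[0],q+g*k[1];return (u+v)/2,np.linalg.norm(u-v)
print(tri(T(228,147),S(575,148)),tri(T(222,206),S(632,152)))
```

```text
top [ 0.514  -0.2347  0.122 ] [ 0.4644 -0.2261  0.133 ] 0.000709999716048235
scene [ 0.517  -0.2371  0.12  ] [ 0.4647 -0.228   0.133 ] 0.0008138483812190682
(array([ 0.5144, -0.2342,  0.1227]), np.float64(0.001008764218387805)) (array([ 0.4934, -0.231 ,  0.1333]), np.float64(0.0023103527645314268))
```

Both cameras put the end face about 0.8 mm short of the pointer, well inside the 7 mm tolerance. The triangulated heights check out (tip 0.123, angle top 0.133). The grip holds at 55 N with about 11 N pressing down, and the board is still.

```bash
python3 -c "
from cell import robot
print(robot.hand_in())"
```

```text
the job is handed in; nothing more can be done
None
```

I slid the board out until its outer end was about 0.8 mm short of the grey gauge's red pointer (both cameras agree) and handed the job in at about 7 s, with the board still gripped at 55 N, pressed flat on the rest and still; no verdict came back.

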